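# Show the bench camera which sample goes into which dish

## Task

Show the overhead bench camera which sample goes where: bring the fingertips two to three centimetres above the middle of the lid of the tallest jar in the tray, pointing straight down at it without touching it, and stay there for two seconds. Then press the larger of the two buttons on the grey box fully and let it come back up, and point in the same way, two to three centimetres above its middle, at the larger of the two shallow dishes on the board; after two seconds there, finish still pointing at it. Touch, move or lift none of the jars, dishes, tools or bottles, do not point at any other jar or dish, and leave the smaller button alone.

Things in the scene. Friction and masses are not known exactly. Their poses are not given: they have to be found in the camera images.
- jar_tall: Loose amber jar with a white lid standing in the tray, the tallest of the four: 56 mm across, 125 mm high; origin at the centre of its underside, z up
- jar_tall_lid (a point): the centre of the top face of the tallest jar's lid, 125 mm above the jar's underside
- jar_medium: Loose amber jar with a white lid standing in the tray, not the tallest: 56 mm across, 90 mm high; origin at the centre of its underside, z up
- jar_wide: Loose amber jar with a white lid standing in the tray, not the tallest: 80 mm across, 75 mm high; origin at the centre of its underside, z up
- jar_small: Loose amber jar with a white lid standing in the tray, not the tallest: 48 mm across, 60 mm high; origin at the centre of its underside, z up
- tray: Fixed white tray, 220 x 260 mm, rim 22 mm high, with the four jars in it; stands left or right of the button box; origin at the centre of its underside, z up
- panel: Fixed grey button box in the middle of the bench, 75 x 115 mm, 40 mm high, with two round grey push buttons in black collars on top; origin at the centre of its underside, z up
- button_large (a joint): travel in m of the larger button (34 mm across): 0 released, 0.006 fully down; it is pressed straight down, needs about 5 N to reach the bottom and springs back. About 0.0045 already counts as pressed
- button_large_top (a point): the centre of the top face of the larger button, moves with it; released it is 62 mm above the bench
- button_small (a joint): travel in m of the smaller button (16 mm across), 62 mm from the larger one: 0 released, 0.006 fully down
- button_small_top (a point): the centre of the top face of the smaller button
- board: Fixed grey cutting board, 240 x 200 mm, 12 mm thick, on the other side of the button box from the tray; two dishes and forceps lie on it; origin at the centre of its underside, z up
- dish_large: Loose white shallow round dish on the board, the larger of two: 90 mm across, 16 mm high; origin at the centre of its underside, z up
- dish_large_rim (a point): the middle of the larger dish's open mouth, at the height of its rim, 16 mm above its underside
- dish_small: Loose white shallow round dish on the board, the smaller: 56 mm across, 16 mm high; origin at the centre of its underside, z up
- forceps: Loose steel forceps lying flat on the board, 130 mm long, 6 mm high; origin at its middle on the board
- wash_bottle: Loose white squeeze bottle with a red collar and bent spout, 66 mm across, 180 mm high; origin at the centre of its underside, z up
- beaker: Loose clear glass beaker, 72 mm across, 90 mm high; origin at the centre of its underside, z up
- reagent: Loose amber bottle with a black cap, 52 mm across, 110 mm high; origin at the centre of its underside, z up
- caliper: Loose steel caliper with a black slide lying flat behind the button box, 160 mm long, 9 mm high; origin at the centre of its underside, z up
Mind the look-alikes: they are no part of the job. What is shaped like the dish_large but blue or purple is not meant.

How it is judged (in metres and radians):
On the way, in this order (a step that is already met when the one before it is completed fails the run):
1. the fingers point from just above at the lid of the tallest jar for 1.5 s (horizontal distance between the grasp point and jar_tall_lid below 0.02 m and z of the grasp point in the frame of jar_tall_lid between 0.012 and 0.072 m), for 1.5 s.
2. the larger button is pressed (value of joint button_large above 0.0045 m).
3. the larger button has come back up (value of joint button_large below 0.0015 m), for 0.1 s.
4. the fingers point from just above at the larger dish for 1.5 s (horizontal distance between the grasp point and dish_large_rim below 0.02 m and z of the grasp point in the frame of dish_large_rim between 0.012 and 0.072 m), for 1.5 s.
At the end, for the whole second after the job is handed in: The grasp point is within 20 mm sideways of the larger dish's middle and 12 to 72 mm above its rim (the fingertips reach about 19 mm lower), both buttons are up, and every jar, dish, tool and bottle is within 8 mm of where it began (all of step 4 and value of joint each of button_large, button_small below 0.0015 m and distance of each of jar_tall, jar_medium, jar_wide, jar_small, dish_large, dish_small, forceps, wash_bottle, beaker, reagent, caliper from where it was at the start of the episode below 0.008 m); the robot touches nothing.
It fails at once if a jar or dish is touched (contact force between any of the fingers, the arm and jar_tall above 0.3 N or contact force between any of the fingers, the arm and jar_medium above 0.3 N or contact force between any of the fingers, the arm and jar_wide above 0.3 N or contact force between any of the fingers, the arm and jar_small above 0.3 N or contact force between any of the fingers, the arm and dish_large above 0.3 N or contact force between any of the fingers, the arm and dish_small above 0.3 N).
It fails at once if a tool or bottle is touched (contact force between any of the fingers, the arm and forceps above 0.3 N or contact force between any of the fingers, the arm and wash_bottle above 0.3 N or contact force between any of the fingers, the arm and beaker above 0.3 N or contact force between any of the fingers, the arm and reagent above 0.3 N or contact force between any of the fingers, the arm and caliper above 0.3 N).
It fails at once if a jar, dish, tool or bottle is moved or lifted by more than 8 mm (distance of any of jar_tall, jar_medium, jar_wide, jar_small, dish_large, dish_small, forceps, wash_bottle, beaker, reagent, caliper from where it was at the start of the episode above 0.008 m).
It fails at once if another jar or the smaller dish is pointed at from close above ((horizontal distance between the grasp point and jar_medium below 0.02 m and z of the grasp point in the frame of jar_medium below 0.135 m) or (horizontal distance between the grasp point and jar_wide below 0.02 m and z of the grasp point in the frame of jar_wide below 0.12 m) or (horizontal distance between the grasp point and jar_small below 0.02 m and z of the grasp point in the frame of jar_small below 0.105 m) or (horizontal distance between the grasp point and dish_small below 0.02 m and z of the grasp point in the frame of dish_small below 0.061 m)).
It fails at once if the smaller button is pressed (value of joint button_small above 0.002 m).
It also fails if it takes over 48 s, if anything falls off the work surface, if the arm or the gripper's body presses on something with over 40 N, if the wrist force passes 120 N, or if a joint passes its speed limit or range.

## Robot

A 6-joint arm with a two-finger parallel gripper is mounted at the origin on the work surface. World frame = base frame: x ahead of the robot, y to its left, z up, the work surface at z = 0. Lengths are in mm, angles in rad, forces in N, time in s.
With the tool pointing down it reaches from about 400 to 825 mm from the base axis. Payload 7 kg.
Tool frame: the origin (TCP) lies midway between the tips of the shut fingers; the grasp point (between the pads) lies 19 mm behind it; z points along the fingers, y is the direction in which the jaws open and shut (so a half turn about z gives the same grasp; the last joint's range is limited). The gripper opens to 88 mm and grips with 3 to 60 N. Pads are 19 mm wide; open, the fingers measure 130 mm over their backs; the gripper's body (78 mm by 193 mm) begins 47 mm behind the grasp point.
Start: joints at [1.442, 0.359, 0.012, 0, -1.224, -0.288], TCP at [273.27, 617.186, 226.561] pointing down, gripper open.
Joint ranges: [-3.07, 3.07], [-1.43, 2.12], [-1.02, 1.25], [-3.03, 1.67], [-3.05, -0], [-3.03, 3.03]. Speed limits (rad/s): [2.39, 2.39, 3.01, 3.14, 3.14, 3.14].

## Interface

Orientations are given as [roll, pitch, yaw] about the fixed x, y, z axes, in that order (R = Rz(yaw) Ry(pitch) Rx(roll)).
In Python, from plant import * gives the robot as it stands.
- The arm moves only by the tool carry_out, never from a script. Its arguments are lists of equal length, an entry for each row: "turn": the turn, a rotation vector about the tool's x, y, z in rad, a list of three; "delta_pos": the shift along the tool's x, y, z in cm, a list of three; "hand": the closure, from 0 (fully open) to 1 (shut). A call has 1 to 20 rows; each row shifts and turns the pose as measured when the row begins, along the tool's axes as they then stand; what a row does not reach is not made up. A row lasts 1/8 s, in which the tool goes at most 62.5 mm and 10.7 degrees, less where a joint would pass 70% of its speed; a pose out of reach is approached as far as the arm can. A call with a gripper value outside its range is refused whole. The fingers move at their own pace and stop on an object; "squeeze" is the grip in N (left out, the last holds). Time passes only in rows, so rows that do not move let the fingers close. It gives the time, the measured TCP pose, the force and the opening at its end, in the units of the state.
- get_state(): the state, without advancing time (a new reading comes with each control period).
- grab_frame(name): name is "scene" or "side" or "wrist"; returns a dict with "image" (480x640x3 uint8, red, green, blue), "range_z" (480x640 float32, mm along the optical axis (not along the pixel's ray), 0 where there is no reading), "intrinsics" (3x3 intrinsics, pixels), "dist_coeffs" ([k1, k2, p1, p2, k3] as OpenCV has them; the pictures are not rectified), "R" (3x3) and "t" (3): a world point X has camera coordinates R X + t; the wrist camera has in their place "T_tool_cam" (4x4, takes a point from camera to tool coordinates, whose origin is the TCP and whose axes are the flange's). Camera axes: x right, y down, z forward; pixel columns grow to the right and rows downward; lengths in mm; the calibration is good to about 2 mm. A picture is of the moment at which its call begins: read the wrist's pose just before it.
- job_done(): hands the job in, once; it reports no verdict.
Trained networks look in a picture, given as the dict that the camera call returned (one of the last four; its "shot" number tells which), for a name from the list of things; names that differ only in an ending like _2 or _b are one class to them, and where a whole thing is asked for, a point or a joint stands for the part that bears it (a point fixed in the world has none). Each returns a list of dicts, best first, with "conf" (0 to 1); they miss things now and then, are a little off and sometimes report something else, mostly with a low value. They report only what shows in the picture. A call takes as long as a camera call. They do not tell look-alikes from the thing itself.
- look_for(picture, name): "extent" ([left, top, width, height] in pixels, round what is visible of it).
The state is a dict: "time_s": time; "joints": joint angles; "joint_velocities": joint speeds; "joint_efforts": joint torques, N m; "position": TCP position; "ee_rot": TCP orientation; "force": force on the tool from outside, world axes, zero at the start; "moment": the same for the moment, N m; "width": finger opening in mm.
Only numpy, scipy, OpenCV 4.12 (cv2) and the standard library are available. Lean on these libraries where they do the work, as an engineer would, in place of code of your own. Each camera call takes 0.05 s, during which the arm holds its last target.

## Working session

There is one attempt and no reset: what is moved stays moved. The work goes in short steps, Python scripts to look and compute and a tool call to move; the robot and the scene stay as the last step left them, time stands still between calls to the robot, and variables do not carry over. Pictures are saved under pics/ and viewed, and the job is handed in when it is done.

Besides the shell and the picture viewer there is one more tool, called as name(argument=value, ...) on one line, values as JSON. carry_out: Moves the arm, as the interface text tells. Its arguments: {"type":"object","properties":{"turn":{"type":"array","items":{"type":"array","items":{"type":"number"}}},"delta_pos":{"type":"array","items":{"type":"array","items":{"type":"number"}}},"hand":{"type":"array","items":{"type":"number"}},"squeeze":{"type":"number"}},"required":["turn","delta_pos","hand"]}

```bash
ls; mkdir -p pics; cat > h.py <<'E'
from plant import *
import numpy as np, cv2
def save(f,n): cv2.imwrite(f'pics/{n}.png',cv2.cvtColor(f['image'],cv2.COLOR_RGB2BGR))
def cloud(f):
    z=f['range_z'].astype(float); h,w=z.shape
    u,v=np.meshgrid(np.arange(w),np.arange(h))
    p=cv2.undistortPoints(np.stack([u,v],-1).reshape(-1,1,2).astype(float),np.array(f['intrinsics']),np.array(f['dist_coeffs'])).reshape(h,w,2)
    X=np.dstack([p*z[...,None],z])
    W=(X-np.array(f['t']))@np.array(f['R'])
    W[z==0]=np.nan
    return W
E
python3 - <<'E'
from h import *
import pickle
for n in ['scene','side']:
    f=grab_frame(n); save(f,n); pickle.dump({k:v for k,v in f.items()},open(n+'.pkl','wb'))
    for o in ['jar_tall','jar_medium','jar_wide','jar_small','panel','button_large','dish_large','dish_small','board','tray','wash_bottle','beaker','reagent','forceps','caliper']:
        print(n,o,[(r['extent'],round(r['conf'],2)) for r in look_for(f,o)])
s=get_state();print(s)
E
```

```text
pics
scene jar_tall [([321.3, 245.2, 14.4, 11.3], 0.7), ([199.7, 203.8, 33.2, 58.9], 0.56)]
scene jar_medium [([200.2, 183.4, 22.7, 26.7], 0.91)]
scene jar_wide [([235.0, 198.8, 32.0, 42.8], 0.94), ([191.3, 226.3, 42.2, 87.8], 0.64)]
scene jar_small [([169.7, 213.0, 20.2, 30.6], 0.75)]
scene panel [([285.4, 293.4, 28.3, 20.8], 0.45)]
scene button_large [([147.9, 200.0, 134.4, 73.6], 0.66), ([322.7, 242.6, 14.0, 14.4], 0.52)]
scene dish_large [([419.8, 251.7, 39.9, 19.6], 0.97), ([452.3, 224.0, 37.8, 26.0], 0.83), ([485.3, 281.6, 45.0, 30.6], 0.61)]
scene dish_small [([409.6, 284.4, 29.2, 20.7], 0.76)]
scene board [([355.9, 242.5, 118.8, 93.5], 0.76)]
scene tray [([147.3, 199.6, 133.2, 75.7], 0.63)]
scene wash_bottle [([191.3, 228.8, 42.7, 86.5], 0.91), ([284.6, 291.5, 32.0, 23.9], 0.67)]
scene beaker [([249.8, 284.6, 37.6, 52.6], 0.8)]
scene reagent [([314.1, 301.2, 28.0, 50.5], 0.68)]
scene forceps [([299.0, 245.0, 4.3, 5.8], 0.72), ([376.3, 254.1, 19.1, 34.7], 0.44), ([411.8, 284.1, 25.8, 20.8], 0.21)]
scene caliper [([282.7, 292.6, 34.9, 22.2], 0.7)]
side jar_tall [([413.4, 277.7,
[... 1090 characters left out ...]
[([349.4, 239.4, 54.9, 35.6], 0.8)]
{'time_s': 1.6, 'joints': array([ 1.44213002e+00,  3.58616896e-01,  1.19004298e-02, -1.12044219e-05,
       -1.22414176e+00, -2.88092878e-01]), 'joint_velocities': array([-0.00070509, -0.00049097, -0.00015209,  0.00078689, -0.00054639,
       -0.00245199]), 'joint_efforts': array([ 9.39704769e-04, -5.82377136e+01,  2.93307602e+01,  7.00277925e+00,
        1.24064731e-02, -1.65410495e-05]), 'position': array([273.24590966, 617.17896595, 226.54847616]), 'ee_rot': array([ 3.14153031e+00, -7.48518154e-06, -4.16762997e-01]), 'force': array([-0.01203714, -0.18829607, -0.69466091]), 'moment': array([0.02829937, 0.02185634, 0.0135714 ]), 'width': 87.9132546684633}
```

View both.

View pics/scene.png

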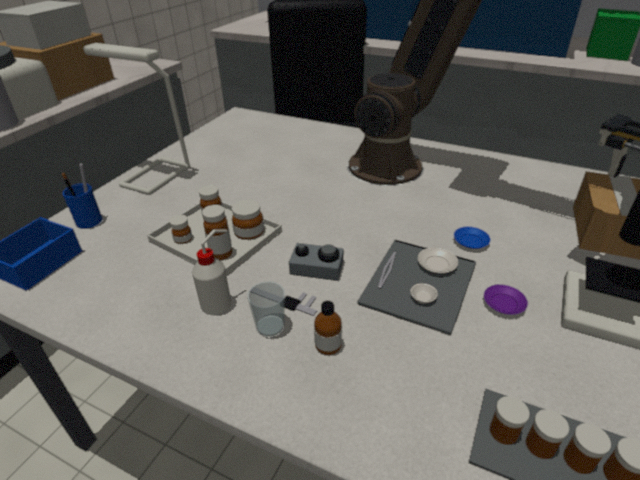

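View pics/side.png

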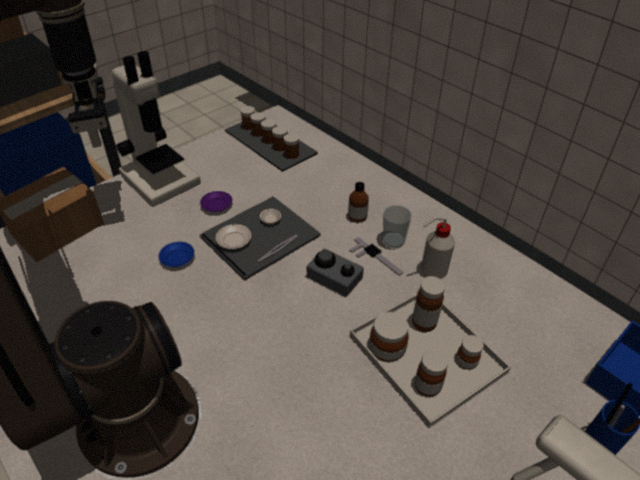

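The scene view shows the tray with jars on the left (tall jar lid around (214,213)), the button box at (318,258) and the board with white dishes at (438,260) and (424,293). In the side view the tall lid is at (431,286), the large button at (325,257) and the large dish at (234,236).

```bash
cat > m.py <<'E'
import pickle,numpy as np,cv2
import sys; 
def cloud(f):
    z=f['range_z'].astype(float); h,w=z.shape
    u,v=np.meshgrid(np.arange(w),np.arange(h))
    p=cv2.undistortPoints(np.stack([u,v],-1).reshape(-1,1,2).astype(float),np.array(f['intrinsics']),np.array(f['dist_coeffs'])).reshape(h,w,2)
    X=np.dstack([p*z[...,None],z]); W=(X-np.array(f['t']).ravel())@np.array(f['R']); W[z==0]=np.nan
    return W
S=pickle.load(open('scene.pkl','rb'));D=pickle.load(open('side.pkl','rb'))
C={'scene':cloud(S),'side':cloud(D)}
def circ(P):
    (c,r)=cv2.minEnclosingCircle(P[:,:2].astype(np.float32)); return np.round([*c,r],1)
def rep(n,name,box,zlo,zhi):
    x,y,w,h=box; P=C[n][y:y+h,x:x+w].reshape(-1,3); P=P[~np.isnan(P[:,0])]
    Q=P[(P[:,2]>zlo)&(P[:,2]<zhi)]
    if len(Q)<3: print(n,name,'few',len(Q), P[:,2].max() if len(P) else ''); return
    print(n,name,len(Q),'mean',Q.mean(0).round(1),'circ',circ(Q),'bb',Q.min(0).round(),Q.max(0).round())
for n,B in {'scene':dict(tall=(195,198,40,60),med=(195,180,32,30),wide=(230,195,40,45),small=(166,210,28,35),big=(315,240,28,22),lit=(292,240,20,20),dl=(412,245,52,32),ds=(405,280,38,28),bottle=(190,228,45,88),beaker=(245,280,48,60),reag=(310,300,36,55)),
 'side':dict(tall=(410,274,36,60),med=(410,346,42,52),wide=(363,308,46,56),small=(453,332,34,40),big=(312,248,26,18),lit=(338,258,20,20),dl=(210,220,46,34),ds=(255,205,32,24),bottle=(416,210,42,70),beaker=(375,200,40,55),reag=(343,180,32,45))}.items():
  for k,b in B.items():
    lim=dict(tall=(118,132),med=(83,97),wide=(68,82),small=(53,67),big=(57,68),lit=(50,68),dl=(18,36),ds=(18,36),bottle=(20,260),beaker=(20,100),reag=(20,120))[k]
    rep(n,k,b,*lim)
E
python3 m.py
```

```text
scene tall 279 mean [ 596.8 -206.7  125.7] circ [ 652.9 -169.9  101.5] bb [ 566. -236.  118.] [ 733. -107.  132.]
scene med 201 mean [ 478.7 -316.8   90.6] circ [ 476.2 -319.4   26.5] bb [ 452. -346.   83.] [ 501. -294.   95.]
scene wide 407 mean [ 488.8 -197.2   75.9] circ [ 482.8 -201.2   37.5] bb [ 449. -234.   68.] [ 520. -165.   81.]
scene small 182 mean [ 585.1 -333.7   60.4] circ [ 583.  -335.8   22.7] bb [ 562. -358.   53.] [ 605. -315.   65.]
scene big 112 mean [532.5  48.9  59.8] circ [532.4  47.7  17.4] bb [517.  33.  57.] [547.  65.  63.]
scene lit 63 mean [548.8 -10.2  54.5] circ [546.  -12.1  15. ] bb [535. -26.  50.] [559.   3.  61.]
scene dl 409 mean [416.9 271.2  22.2] circ [427.  273.5  45.3] bb [382. 229.  18.] [471. 315.  29.]
scene ds 219 mean [538.3 272.7  22.8] circ [544.  274.1  28.9] bb [515. 247.  18.] [572. 300.  28.]
scene bottle 2329 mean [ 714.1 -129.6   82.2] circ [ 662.4 -207.3  147.5] bb [ 517. -319.   20.] [769. -88. 179.]
scene beaker 1513 mean [740.5  15.3  60.9] circ [737.9  14.6  37.8] bb [703. -21.  20.] [775.  50.  90.]
scene reag 1063 mean [74
[... 545 characters left out ...]
ean [528.1  43.6  61.9] circ [530.5  44.5  18. ] bb [513.  27.  57.] [547.  62.  67.]
side lit 109 mean [541.  -17.7  55.6] circ [542.  -15.8  16.5] bb [528. -32.  50.] [558.  -0.  67.]
side dl 470 mean [429.  278.5  23.3] circ [429.9 267.8  50.1] bb [382. 225.  18.] [471. 316.  33.]
side ds 181 mean [546.5 276.1  24. ] circ [554.4 278.4  41.7] bb [517. 241.  18.] [595. 319.  32.]
side bottle 1388 mean [ 712.2 -135.    93.5] circ [ 673.3 -163.    91.2] bb [ 586. -214.   20.] [760. -95. 183.]
side beaker 944 mean [734.7   8.7  63.8] circ [736.7  11.2  39.4] bb [699. -27.  20.] [774.  48.  94.]
side reag 577 mean [722.  128.2  66.1] circ [729.4 134.4  27. ] bb [703. 109.  20.] [755. 159. 114.]
```

```bash
cat >> m.py <<'E'
print('---')
for n in C:
    P=C[n].reshape(-1,3); P=P[~np.isnan(P[:,0])]
    Q=P[(P[:,2]>140)&(P[:,2]<190)&(P[:,0]>500)&(P[:,0]<800)&(P[:,1]>-300)&(P[:,1]<0)]
    d=np.hypot(Q[:,0]-589,Q[:,1]+213); o=np.argsort(d)[:5]; print(n,len(Q),Q[o].round(),d[o].round())
    a=np.array([273,617]);v=np.array([316,-830])/888.; r=P[:,:2]-a; s=r@v; e=abs(r@np.array([v[1],-v[0]]))
    m=(P[:,2]>130)&(e<160)&(s>-50)&(s<950); Q=P[m]
    for b in range(-50,950,100):
        k=(s[m]>=b)&(s[m]<b+100)
        if k.sum()>3: print(b,k.sum(),Q[k].min(0).round(),Q[k].max(0).round())
E
python3 m.py|sed '1,/---/d'
```

```text
scene 180 [[ 683. -108.  166.]
 [ 681. -105.  165.]
 [ 683. -106.  166.]
 [ 686. -108.  168.]
 [ 691. -111.  170.]] [141. 142. 142. 143. 144.]
-50 639 [199. 542. 224.] [299. 587. 334.]
50 1478 [216. 514. 187.] [448. 614. 334.]
750 78 [ 681. -122.  137.] [ 724. -102.  179.]
850 9 [ 720. -138.  138.] [ 729. -124.  141.]
side 195 [[ 678. -111.  172.]
 [ 682. -111.  169.]
 [ 680. -107.  169.]
 [ 680. -108.  165.]
 [ 682. -109.  165.]] [135. 138. 139. 139. 140.]
-50 6200 [144. 539. 130.] [438. 719. 599.]
50 2271 [208. 511. 189.] [452. 623. 575.]
750 76 [ 678. -123.  130.] [ 724. -104.  183.]
850 266 [ 564. -237.  130.] [ 732. -121.  173.]
```

```bash
cat >> m.py <<'E'
print('+++')
for n in C:
    W=C[n]; m=(W[...,2]>130)&(W[...,2]<300)&(W[...,0]>180)&(W[...,0]<520)&(W[...,1]>400)&(W[...,1]<760)
    v,u=np.where(m); Q=W[m]
    for zb in range(130,300,20):
        k=(Q[:,2]>=zb)&(Q[:,2]<zb+20)
        if k.sum()>3: print(n,zb,k.sum(),np.percentile(Q[k],[3,97],axis=0).round().tolist(),'px',u[k].min(),u[k].max(),v[k].min(),v[k].max())
E
python3 m.py|sed '1,/+++/d'
```

```text
scene 170 24 [[428.0, 585.0, 187.0], [446.0, 614.0, 190.0]] px 619 638 235 245
scene 190 224 [[422.0, 585.0, 191.0], [448.0, 613.0, 209.0]] px 619 639 225 245
scene 210 214 [[259.0, 564.0, 211.0], [446.0, 606.0, 229.0]] px 608 639 172 235
scene 230 245 [[255.0, 559.0, 231.0], [443.0, 599.0, 249.0]] px 609 639 164 224
scene 250 216 [[251.0, 555.0, 251.0], [439.0, 593.0, 269.0]] px 611 639 154 213
scene 270 122 [[248.0, 553.0, 270.0], [432.0, 587.0, 288.0]] px 600 639 145 200
scene 290 94 [[241.0, 522.0, 292.0], [290.0, 579.0, 300.0]] px 599 633 139 149
side 130 128 [[384.0, 680.0, 131.0], [438.0, 718.0, 150.0]] px 125 152 129 139
side 150 116 [[385.0, 681.0, 151.0], [422.0, 722.0, 169.0]] px 123 142 123 133
side 170 121 [[386.0, 679.0, 171.0], [423.0, 723.0, 189.0]] px 121 161 116 127
side 190 235 [[385.0, 583.0, 191.0], [436.0, 715.0, 209.0]] px 119 161 110 132
side 210 256 [[383.0, 580.0, 211.0], [436.0, 714.0, 230.0]] px 93 160 104 147
side 230 309 [[243.0, 557.0, 231.0], [435.0, 716.0, 249.0]] px 91 158 97 147
side 250 279 [[243.0, 556.0, 251.0], [437.0, 716.0, 269.0]] px 89 158 91 139
side 270 301 [[243.0, 555.0, 272.0], [445.0, 715.0, 289.0]] px 87 159 84 134
side 290 263 [[210.0, 524.0, 291.0], [443.0, 705.0, 300.0]] px 73 159 81 133
```

```bash
python3 -c "
import cv2
a=cv2.imread('pics/side.png')[30:220,0:220];b=cv2.imread('pics/scene.png')[80:330,540:640]
cv2.imwrite('pics/c1.png',cv2.hconcat([cv2.resize(a,(500,432)),cv2.resize(b,(173,432))]))"
```

```text
(no output)
```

View pics/c1.png

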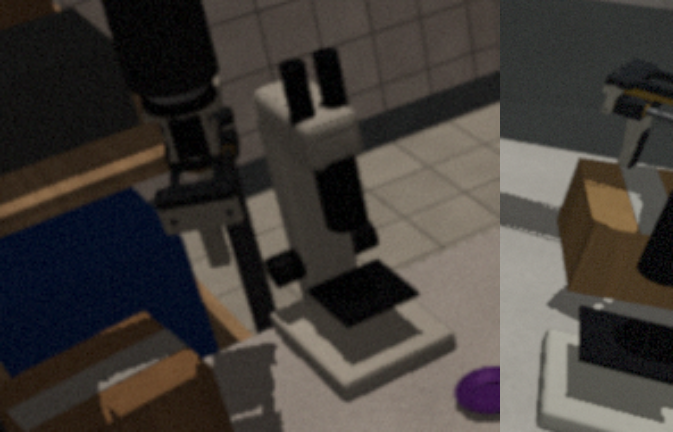

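The crop shows the microscope next to the gripper, with its head at about x 420–448, y 585–614 and z above 187. I'll leave along -y first to clear it.

carry_out(turn=[[0,0,0],[0,0,0],[0,0,0],[0,0,0]], delta_pos=[[1.9,4.3,0],[1.9,4.3,0],[1.9,4.3,0],[1.9,4.3,0]], hand=[1,1,1,1], squeeze=5)

```text
time_s: 2.1
position: [273.0, 426.4, 224.6]
ee_rot: [3.14, -0.001, -0.415]
force: [0.5, -0.2, 0.0]
width: 53.3
```

carry_out(turn=[[0,0,0],[0,0,0],[0,0,0],[0,0,0],[0,0,0],[0,0,0],[0,0,0],[0,0,0],[0,0,0],[0,0,0],[0,0,0],[0,0,0],[0,0,0]], delta_pos=[[3.9,3.27,0],[3.9,3.27,0],[3.9,3.27,0],[3.9,3.27,0],[3.9,3.27,0],[3.9,3.27,0],[3.9,3.27,0],[3.9,3.27,0],[3.9,3.27,0],[3.9,3.27,0],[3.9,3.27,0],[3.9,3.27,0],[0,0,0]], hand=[1,1,1,1,1,1,1,1,1,1,1,1,1])

```text
time_s: 3.72
position: [551.8, -141.7, 228.7]
ee_rot: [-3.133, -0.006, -0.412]
force: [-0.6, 1.2, -0.9]
width: 0.5
```

```bash
cat > w.py <<'E'
from h import *
from scipy.spatial.transform import Rotation as Ro
import sys
def wcloud():
    s=get_state(); f=grab_frame('wrist'); R=Ro.from_euler('xyz',s['ee_rot']).as_matrix()
    T=np.eye(4);T[:3,:3]=R;T[:3,3]=s['position']; T=T@np.array(f['T_tool_cam'])
    f['R']=T[:3,:3].T; f['t']=-T[:3,:3].T@T[:3,3]
    return s,f,cloud(f)
def report(name,x,y,zlo,zhi,r=60,img=None):
    s,f,W=wcloud(); save(f,name); print(s['time_s'],s['position'].round(1),s['ee_rot'].round(3),s['width'])
    m=(abs(W[...,0]-x)<r)&(abs(W[...,1]-y)<r)&(W[...,2]>zlo)&(W[...,2]<zhi)
    Q=W[m]; print(len(Q))
    if len(Q)>10:
        v,u=np.where(m); print('px',u.min(),u.max(),v.min(),v.max())
        print('pct',np.percentile(Q,[1,50,99],axis=0).round(1).tolist(),'circ',cv2.minEnclosingCircle(Q[:,:2].astype(np.float32)))
E
python3 -c "
from w import *
report('w1',589,-213,112,140,50)"
```

```text
3.725 [ 551.8 -141.7  228.7] [-3.133 -0.006 -0.412] 0.47687268704339325
4551
px 354 430 117 193
pct [[566.3, -235.6, 120.2], [590.0, -212.5, 127.7], [612.2, -189.3, 129.4]] circ ((589.0472412109375, -212.98133850097656), 24.886920928955078)
```

View pics/w1.png

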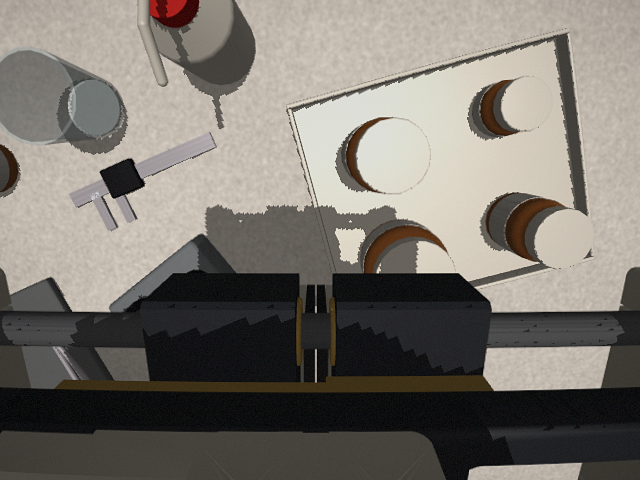

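The wrist view shows the tall jar's lid, centred at pixel (392,155). It agrees with the fixed cameras: (589,-213), top at about z 127.

carry_out(turn=[[-0.009,0,0],[0,0,0],[0,0,0],[0,0,0]], delta_pos=[[2.1,1.7,0],[2.1,1.7,0],[2.1,1.7,0],[0,0,0]], hand=[1,1,1,1])

```text
time_s: 4.28
position: [588.8, -210.7, 230.2]
ee_rot: [-3.14, -0.007, -0.408]
force: [0.3, 0.3, 0.0]
width: 0.3
```

carry_out(turn=[[0,-0.007,0],[0,0,0],[0,0,0],[0,0,0]], delta_pos=[[0.1,0.2,2.5],[0,0,2.5],[0,0,2.0],[0,0,0]], hand=[1,1,1,1])

```text
time_s: 4.78
position: [588.2, -207.9, 160.4]
ee_rot: [-3.139, -0.002, -0.404]
force: [0.0, 0.5, 0.5]
width: 0.7
```

```bash
python3 -c "
from w import *
report('w2',589,-213,112,140,50)"
```

```text
4.775 [ 588.2 -207.9  160.4] [-3.139e+00 -2.000e-03 -4.040e-01] 0.6706491857629419
3963
px 276 370 225 312
pct [[581.9, -236.7, 114.6], [600.1, -216.4, 127.6], [613.6, -194.7, 129.1]] circ ((591.523193359375, -213.7992706298828), 24.458721160888672)
```

View pics/w2.png

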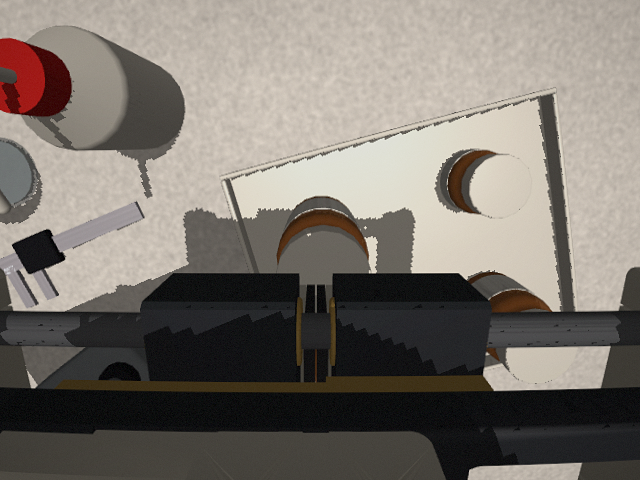

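carry_out(turn=[[0,0,0],[0,0,0],[0,0,0],[0,0,0],[0,0,0],[0,0,0]], delta_pos=[[0.3,0.4,0.8],[0,0,0],[0,0,0],[0,0,0],[0,0,0],[0,0,0]], hand=[1,1,1,1,1,1])

```text
time_s: 5.58
position: [591.9, -212.9, 156.7]
ee_rot: [-3.137, -0.009, -0.403]
force: [0.2, -1.0, -0.4]
width: 0.8
```

carry_out(turn=[[-0.004,-0.008,0],[0,0,0],[0,0,0],[0,0,0],[0,0,0],[0,0,0],[0,0,0],[0,0,0],[0,0,0]], delta_pos=[[-0.2,0,0.5],[0,0,0],[0,0,0],[0,0,0],[0,0,0],[0,0,0],[0,0,0],[0,0,0],[0,0,0]], hand=[1,1,1,1,1,1,1,1,1])

```text
time_s: 6.7
position: [589.9, -212.1, 151.2]
ee_rot: [-3.141, -0.0, -0.403]
force: [0.2, 0.4, -0.4]
width: 0.6
```

carry_out(turn=[[0,0,0],[0,0,0],[0,0,0],[0,0,0],[0,0,0],[0,0,0],[0,0,0],[0,0,0]], delta_pos=[[0,0,0],[0,0,0],[0,0,0],[0,0,0],[0,0,0],[0,0,0],[0,0,0],[0,0,0]], hand=[1,1,1,1,1,1,1,1])

```text
time_s: 7.7
position: [589.9, -212.1, 151.3]
ee_rot: [-3.141, -0.0, -0.403]
force: [0.5, 0.5, 0.3]
width: 0.4
```

carry_out(turn=[[0,0,0],[0,0,0],[0,0,0],[0,0,0],[0,0,0],[0,0,0],[0,0,0],[0,0,0],[0,0,0],[0,0,0],[0,0,0],[0,0,0]], delta_pos=[[0,0,0],[0,0,0],[0,0,0],[0,0,-2.5],[0,0,-2.5],[-2.6,-3.55,0],[-2.6,-3.55,0],[-2.6,-3.55,0],[-2.6,-3.55,0],[-2.6,-3.55,0],[-2.2,-3.0,0],[0,0,0]], hand=[1,1,1,1,1,1,1,1,1,1,1,1])

```text
time_s: 9.2
position: [530.3, 45.3, 203.1]
ee_rot: [-3.14, -0.001, -0.405]
force: [-0.2, -0.9, -0.3]
width: 0.6
```

```bash
python3 -c "
from w import *
report('w3',531,46,56,68,24)
s=get_state(); print(s['position'].round(1),s['ee_rot'].round(3))"
```

```text
9.2 [530.3  45.3 203.1] [-3.14e+00 -1.00e-03 -4.05e-01] 0.6231823049472377
1338
px 294 335 215 255
pct [[514.6, 30.8, 57.4], [530.5, 46.1, 60.5], [545.8, 61.8, 62.1]] circ ((529.6432495117188, 46.536827087402344), 16.88503646850586)
[530.4  44.4 203.1] [-3.14e+00 -1.00e-03 -4.06e-01]
```

View pics/w3.png

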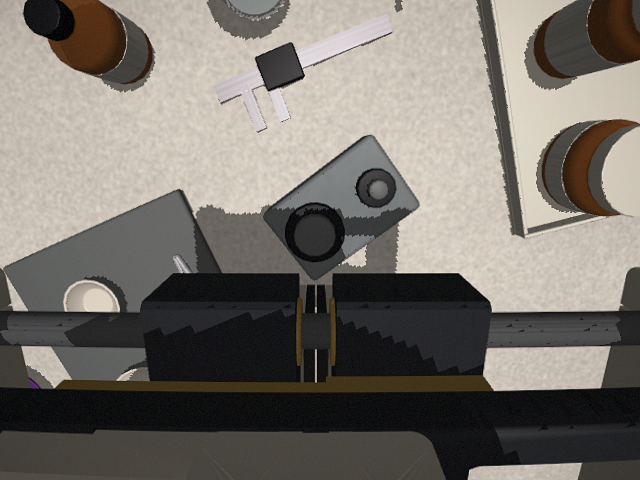

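The large button is at pixel (315,232) in the wrist view, giving (530.4, 46.3). That's directly under the tool, so I'm going down.

carry_out(turn=[[0,0,0],[0,0,0],[0,0,0],[0,0,0],[0,0,0]], delta_pos=[[0,-0.1,3.0],[0,0,3.0],[0,0,3.0],[0,0,3.0],[0,0,0]], hand=[1,1,1,1,1])

```text
time_s: 9.88
position: [532.9, 41.9, 81.0]
ee_rot: [-3.139, -0.003, -0.409]
force: [0.2, 0.7, 0.8]
width: 0.5
```

carry_out(turn=[[0,0,0],[0,0,0],[0,0,0],[0,0,0],[0,0,0]], delta_pos=[[-0.4,-0.3,0.6],[0,0,0.7],[0,0,0.6],[0,0,0.4],[0,0,0.3]], hand=[1,1,1,1,1])

```text
time_s: 10.5
position: [532.6, 46.6, 57.2]
ee_rot: [-3.136, -0.007, -0.409]
force: [-1.8, 0.3, 4.1]
width: 0.4
```

carry_out(turn=[[0,0,0],[0,0,0],[0,0,0]], delta_pos=[[0,0,0.3],[0,0,0.2],[0,0,0.1]], hand=[1,1,1])

```text
time_s: 10.88
position: [532.7, 46.5, 56.2]
ee_rot: [-3.136, -0.009, -0.407]
force: [-4.1, 0.0, 10.2]
width: 0.6
```

The reaction force is 10 N and the tool stopped at z 56.2, so the button is bottomed. Releasing it and going to the dish.

carry_out(turn=[[0,0,0],[0,0,0],[0,0,0],[0,0,0],[-0.005,-0.009,0],[0,0,0],[0,0,0],[0,0,0],[0,0,0],[0,0,0],[0,0,0],[0,0,0]], delta_pos=[[0,0,-1],[0,0,-2.5],[0,0,-3.5],[0,0,-2.5],[0,0,-0.5],[-3.1,-2.75,0],[-3.1,-2.75,0],[-3.1,-2.75,0],[-3.1,-2.75,0],[-3.1,-2.75,0],[-2.6,-2.3,0],[0,0,0]], hand=[1,1,1,1,1,1,1,1,1,1,1,1])

```text
time_s: 12.38
position: [425.7, 271.4, 155.6]
ee_rot: [3.138, 0.004, -0.41]
force: [0.5, -0.4, 1.0]
width: 0.5
```

```bash
python3 -c "
from w import *
report('w4',427,272,20,36,55)
f=grab_frame('side'); save(f,'side2')
W=cloud(f); m=(abs(W[...,0]-531)<24)&(abs(W[...,1]-45)<22)&(W[...,2]>54)&(W[...,2]<70); print('btn z',m.sum(),np.percentile(W[m][:,2],[50,90]))
print(get_state()['position'])"
```

```text
12.375 [425.7 271.4 155.6] [ 3.138  0.004 -0.41 ] 0.4829339599428364
3730
px 257 372 180 293
pct [[387.1, 228.9, 20.1], [435.2, 263.2, 23.5], [468.3, 314.7, 27.6]] circ ((425.1357421875, 271.7757568359375), 44.671607971191406)
btn z 166 [61.27928432 63.8464855 ]
[426.16490226 269.75451185 155.59630237]
```

View pics/w4.png

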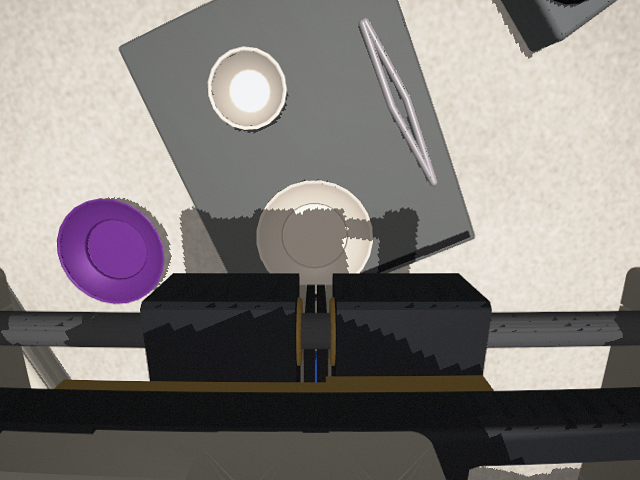

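View pics/side2.png

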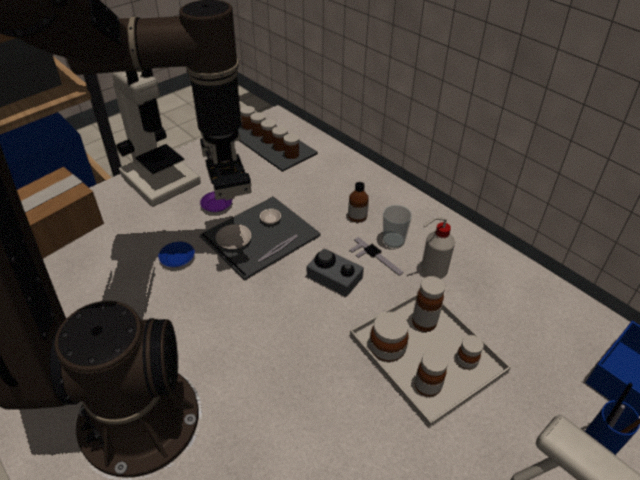

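The wrist view shows the white large dish under the tool, rim at columns 257–372, centre about (426.5,272). In the side view the button is back up (about 62 mm) and nothing has moved.

carry_out(turn=[[0.003,0.004,0],[0,0,0],[0,0,0],[0,0,0]], delta_pos=[[-0.1,-0.2,2.6],[0,0,2.6],[0,0,2.4],[0,0,0]], hand=[1,1,1,1])

```text
time_s: 12.98
position: [427.2, 268.4, 77.0]
ee_rot: [3.139, 0.0, -0.416]
force: [0.7, -0.0, 0.1]
width: 0.6
```

carry_out(turn=[[0,0,0],[0,0,0],[0,0,0],[0,0,0],[0,0,0],[0,0,0]], delta_pos=[[-0.2,-0.3,1.2],[0,0,1.1],[0,0,0],[0,0,0],[0,0,0],[0,0,0]], hand=[1,1,1,1,1,1])

```text
time_s: 13.72
position: [428.2, 272.8, 55.1]
ee_rot: [-3.14, -0.001, -0.417]
force: [-0.1, 0.3, 0.3]
width: 0.4
```

carry_out(turn=[[0,0,0],[0,0,0],[0,0,0],[0,0,0],[0,0,0],[0,0,0],[0,0,0],[0,0,0],[0,0,0],[0,0,0],[0,0,0],[0,0,0],[0,0,0],[0,0,0],[0,0,0],[0,0,0],[0,0,0],[0,0,0],[0,0,0]], delta_pos=[[-0.1,0,0.2],[0,0,0],[0,0,0],[0,0,0],[0,0,0],[0,0,0],[0,0,0],[0,0,0],[0,0,0],[0,0,0],[0,0,0],[0,0,0],[0,0,0],[0,0,0],[0,0,0],[0,0,0],[0,0,0],[0,0,0],[0,0,0]], hand=[1,1,1,1,1,1,1,1,1,1,1,1,1,1,1,1,1,1,1])

```text
time_s: 16.1
position: [427.3, 273.4, 53.3]
ee_rot: [-3.14, -0.001, -0.416]
force: [-0.4, -0.4, -0.7]
width: 0.7
```

```bash
python3 -c "
from w import *
f=grab_frame('side'); save(f,'side3')
s=get_state(); print(s['time_s'],s['position'],s['ee_rot'],s['force'])"
```

```text
16.15 [427.35451929 273.42271762  53.28718773] [-3.13975051e+00 -1.16362088e-03 -4.16388565e-01] [ 0.45177401 -0.16143061  0.15857349]
```

View pics/side3.png

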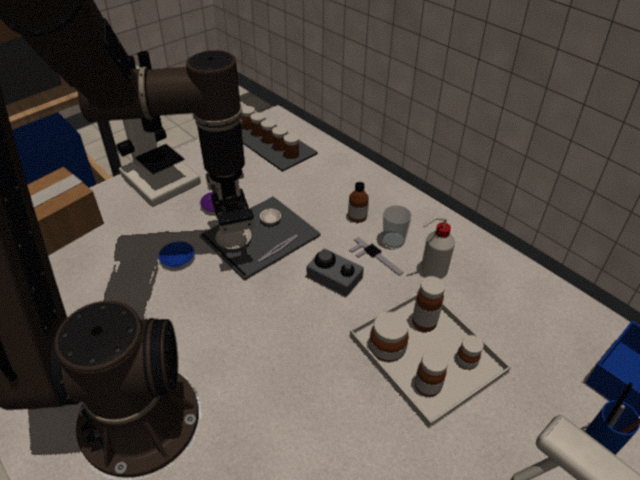

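The tool is steady above the large white dish at (234,235). Everything else is where it started.

```bash
python3 -c "
from plant import *
print(job_done())"
```

```text
the job is handed in; nothing more can be done
None
```

The job is done and handed in at about 16 s, well under the 48 s limit. The hand-in gives no verdict, so these are my own readings.

- **Tallest jar:** I held the fingertips about 24 mm above the lid, straight down and within about 2 mm of its middle, for just over 2 s.
- **Larger button:** I pressed it until it stopped, with the tip at z 56.2 mm and about 10 N of force. After I released it, the side camera put its top back at about 62 mm.
- **Larger white dish:** I held about 25 mm above the rim, about 2 mm off centre, for more than 2 s. I finished there with only force noise below 1 N.

By eye, the last side picture showed the jars, small dish, forceps, caliper and bottles where they began. The gripper partly hides the large dish in that picture. I did not measure their displacement or the smaller button's travel.

The cameras agreed to a few millimetres on the positions of the lid, button and dish. The tool drifted 2 to 5 mm sideways during descents, and I corrected this before each hold and before the press.

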